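# Cover the stacked soap bars and lift off the outer shell

## Task

Stack the two soap bars flat and centred on the white saucer, the green one first and the cream one on top, then carry the nested double cover as one piece (lifting the orange knob brings both covers along), set it down centred over them and let go. Now take the blue outer shell (its collar gives a grip) and lift it alone until it is well clear above the orange knob, leaving the white inner cover sitting undisturbed over the soap; finish while still holding the blue shell up, level and still. Set everything down gently rather than dropping it, do not push the saucer from its place, and leave the radio, tub, hair clip and keyring alone.

Things in the scene. Friction and masses are not known exactly. Their poses are not given: they have to be found in the camera images.
- saucer: White ceramic saucer, loose, about 300 g, 168 mm across and 18 mm high, standing on a grey melamine board whose flat top is at z = 8 mm. Origin: centre of its underside, z up. Its flat inner floor lies 6 mm above the origin and is 130 mm across; the rim then slopes outward to 18 mm.
- green_bar: Green soap bar: rigid flat disc 56 mm across, 14 mm thick, about 40 g, lying flat on the board. Origin: centre of its underside, z up. Lies in any one of three places, which the green bar, cream bar and cover swap.
- cream_bar: Cream soap bar: rigid flat disc 50 mm across, 12 mm thick, about 30 g, lying flat on the board. Origin: centre of its underside, z up.
- inner_cover: White inner cover, loose, 120 g: upturned round pot, open below. Origin: centre of underside, z up. Bottom flange 100 mm across, 4 mm thick; wall 82 mm outside, 76 inside; 33 mm high inside; top at 37 mm. On its axis a solid orange post knob, 20 mm across, from 37 to 96 mm. Starts on the board, blue shell nested over it; lifted by the knob it carries the shell along on its flange.
- outer_shell: Blue outer shell, loose, 100 g, resting on the inner cover's flange (4 mm above its origin, 3 mm side play, no latch). Origin: centre of lower rim, z up. Wall 94 mm outside, 88 inside; flat top at 40 mm with a 30 mm hole for the orange knob; around it an upright collar, 48 mm outside, from 40 to 62 mm. Nested, the knob stands 30 mm above the collar; the shell must rise 92 mm to clear it.
- knob_top (a point): Centre of the top face of the orange knob, 96 mm above the inner cover's origin.
- collar_top (a point): Centre of the collar's mouth on the blue shell, 62 mm above that shell's origin.
- radio: Bystander: red wind-up radio 55 x 140 mm, 80 mm high (104 mm with its carrying handle), a crank on its +y end sticking out to 93 mm from the centre. Origin: centre of its underside; front (speaker, tuning lever) faces its -x.
- tub: Bystander: closed tub of petroleum jelly, 66 mm across, 42 mm high, white with a teal lid. Origin: centre of its underside.
- hair_clip: Bystander: purple plastic hair clip, 70 mm long along its x, 22 mm wide, 18 mm high. Origin: centre of its underside.
- keyring: Bystander: aluminium split ring 38 mm across with two flat keys reaching 62 mm from the ring's centre towards its +x, 4 mm high. Origin: centre of the ring's underside.

How it is judged:
On the way, in this order (a step that is already met when the one before it is completed fails the run):
1. the green bar lies flat and centred on the saucer, let go (horizontal distance between green_bar and saucer below 0.007 m and z of green_bar in the frame of saucer between 0.003 and 0.009 m and angle between green_bar's own z axis and vertical below 0.08 rad and contact force between the fingers and green_bar below 0.1 N and linear speed of green_bar below 0.02 m/s), for 0.2 s.
2. the cream bar lies flat and centred on the green bar, let go (horizontal distance between green_bar and saucer below 0.007 m and z of green_bar in the frame of saucer between 0.003 and 0.009 m and angle between each of green_bar, cream_bar's own z axis and vertical below 0.08 rad and horizontal distance between cream_bar and green_bar below 0.008 m and z of cream_bar in the frame of saucer between 0.017 and 0.023 m and contact force between the fingers and cream_bar below 0.1 N and linear speed of cream_bar below 0.02 m/s), for 0.2 s.
3. the nested double cover sits flat and centred on the saucer over both bars, shell still on it, knob let go (horizontal distance between green_bar and saucer below 0.007 m and z of green_bar in the frame of saucer between 0.003 and 0.009 m and angle between each of green_bar, cream_bar, outer_shell's own z axis and vertical below 0.08 rad and horizontal distance between cream_bar and green_bar below 0.008 m and z of cream_bar in the frame of saucer between 0.017 and 0.023 m and horizontal distance between inner_cover and saucer below 0.01 m and z of inner_cover in the frame of saucer between 0.003 and 0.009 m and angle between inner_cover's own z axis and vertical below 0.06 rad and z of outer_shell in the frame of inner_cover below 0.009 m and contact force between the fingers and inner_cover below 0.1 N and linear speed of inner_cover below 0.02 m/s), for 0.2 s.
At the end, for the whole second after the job is handed in: Green bar flat within 7 mm of the saucer's centre, cream bar on it within 8 mm; inner cover flat on the saucer floor over them within 10 mm, untouched; blue shell held in the fingers, level within 0.2 rad, still, its rim 100 mm or more above the inner cover's underside, resting on nothing (horizontal distance between green_bar and saucer below 0.007 m and z of green_bar in the frame of saucer between 0.003 and 0.009 m and angle between each of green_bar, cream_bar's own z axis and vertical below 0.08 rad and horizontal distance between cream_bar and green_bar below 0.008 m and z of cream_bar in the frame of saucer between 0.017 and 0.023 m and horizontal distance between inner_cover and saucer below 0.01 m and z of inner_cover in the frame of saucer between 0.003 and 0.009 m and angle between inner_cover's own z axis and vertical below 0.06 rad and linear speed of inner_cover below 0.02 m/s and contact force between each of the fingers, outer_shell and inner_cover below 0.1 N and z of outer_shell in the frame of inner_cover above 0.1 m and height (world z) of outer_shell above 0.114 m and contact force between the fingers and outer_shell above 1 N and contact force between outer_shell and radio below 0.1 N and contact force between outer_shell and tub below 0.1 N and contact force between outer_shell and saucer below 0.1 N and angle between outer_shell's own z axis and vertical below 0.2 rad and linear speed of outer_shell below 0.03 m/s and angular speed of outer_shell below 0.2 rad/s); the arm keeps its last pose, push and grip.
It fails at once if the outer shell comes off the inner cover while the inner cover is not sitting flat on the saucer (z of outer_shell in the frame of inner_cover above 0.015 m and not (horizontal distance between inner_cover and saucer below 0.01 m and z of inner_cover in the frame of saucer between 0.003 and 0.009 m and angle between inner_cover's own z axis and vertical below 0.06 rad)).
It fails at once if the saucer is pushed from its place by more than 20 mm (distance of saucer from where it was at the start of the episode above 0.02 m).
It fails at once if a soap bar, the cover or the shell is dropped ((linear speed of green_bar above 0.6 m/s and contact force between the fingers and green_bar below 0.05 N) or (linear speed of cream_bar above 0.6 m/s and contact force between the fingers and cream_bar below 0.05 N) or (linear speed of inner_cover above 0.6 m/s and contact force between the fingers and inner_cover below 0.05 N) or (linear speed of outer_shell above 0.6 m/s and contact force between the fingers and outer_shell below 0.05 N and contact force between outer_shell and inner_cover below 0.05 N)).
It fails at once if the radio, tub, hair clip or keyring is disturbed (moved over 10 mm) (distance of any of radio, tub, hair_clip, keyring from where it was at the start of the episode above 0.01 m).
It also fails if it takes over 69 s, if anything falls off the work surface, if the arm or the gripper's body presses on something with over 40 N, if the wrist force passes 120 N, or if a joint passes its speed limit or range.

## Robot

A 6-joint arm with a two-finger parallel gripper is mounted at the origin on the work surface. World frame = base frame: x ahead of the robot, y to its left, z up, the work surface at z = 0. Lengths are in m, angles in rad, forces in N, time in s.
With the tool pointing down it reaches from about 0.35 to 0.975 m from the base axis. Payload 17.4 kg.
Tool frame: the origin (TCP) lies midway between the tips of the shut fingers; the grasp point (between the pads) lies 19 mm behind it (grip_point_offset is the distance from the TCP to the grasp point, in m); z points along the fingers, y is the line along which they close (so a half turn about z gives the same grasp; the last joint's range is limited). The gripper opens to 85 mm and grips with 20 to 120 N. Pads are 22 mm wide; open, the fingers measure 114 mm over their backs; the gripper's body (76 mm by 85 mm) begins 54 mm behind the grasp point. The pads swing forward as they close: fully open they stand 13 mm farther back than shut.
Start: joints at [-1.38, 0.116, 1.442, -0, 1.584, -0.038], TCP at [0.153, -0.657, 0.231] pointing down, gripper open.
Joint ranges: [-2.83, 2.83], [-0.83, 2.19], [0.07, 2.5], [-1.14, 4.28], [0.01, 3], [-2.97, 2.97]. Speed limits (rad/s): [1.89, 1.89, 2.22, 3.14, 3.14, 3.14].

## Interface

Orientations are given as a 3x3 rotation matrix whose columns are the frame's x, y, z axes.
In Python, from station import * gives the robot as it stands.
- The arm moves only by the tool servo_tool, never from a script. Its argument "series" is a list that holds one entry, the list of rows, each a list of 7 numbers: the shift along the tool's x, y, z each as a share of 100 mm, from -1 to 1, then the turn, a rotation vector about the tool's x, y, z each as a share of 120 degrees, from -1 to 1, then the closure, from 0 (fully open) to 1 (shut). In form: [[[tx, ty, tz, wx, wy, wz, grip], ...]]. A call has 1 to 12 rows; each row is the pose to reach, as a shift and turn from the pose commanded when the call began, along the tool's axes at that moment; what a row does not reach only later rows make up. A row lasts 1/12 s, in which the tool goes at most 41.7 mm and 7.16 degrees, less where a joint would pass 70% of its speed; a pose out of reach is approached as far as the arm can. A call with a number of a shift or a turn outside -1 to 1 is refused whole. A call with a gripper value outside its range is refused whole. The fingers move at their own pace and stop on an object; "force" is the grip in N (left out, the last holds). Time passes only in rows, so rows that repeat a pose let the fingers close. It gives the time, the measured TCP pose, the force, the opening and the grip force at its end, in the units of the state.
- state(): the state, without advancing time (a new reading comes with each control period).
- get_image(name): name is "scene" or "top"; returns (picture, depth): 480x640x3 uint8, red, green, blue; 480x640 float32, m along the optical axis (not along the pixel's ray), 0 where there is no reading.
- calibration(name): a dict with "vfov" (degrees; the focal length in pixels is half the picture's height over the tangent of half this angle, whatever the lens; pixels are square), "cx", "cy" (the principal point, pixels), "position" and "attitude" of the camera in the world. Camera axes: x right, y down, z forward; pixel columns grow to the right and rows downward; lengths in m; the calibration is good to about 2 mm. A picture is of the moment at which its call begins. calibration takes no time and is no camera call.
- finish_job(): hands the job in; it is judged then, once.
Trained networks look in the newest picture that a camera, given by its name, has taken for a name from the list of things; names that differ only in an ending like _2 or _b are one class to them, and where a whole thing is asked for, a point or a joint stands for the part that bears it (a point fixed in the world has none). Each returns a list of dicts, best first, with "p" (0 to 1); they miss things now and then, are a little off and sometimes report something else, mostly with a low value. They report only what shows in the picture. A call takes as long as a camera call.
- silhouettes(query, camera): "region" (480x640 bool, what is visible of it) and "box" ([left, top, right, bottom] in pixels, round what is visible of it).
The state is a dict: "t": time; "joint_pos": joint angles; "dq": joint speeds; "joint_torque": joint torques, N m; "position": TCP position; "orientation": TCP orientation; "contact_force": force on the tool from outside, world axes, zero at the start; "torque": the same for the moment, N m; "gripper_width": finger opening in m; "grasp_force": force on a finger pad.
Only numpy, scipy, OpenCV 4.12 (cv2) and the standard library are available. Lean on these libraries where they do the work, as an engineer would, in place of code of your own. Each camera call takes 0.05 s, during which the arm holds its last target. There are 200 camera calls.

## Working session

There is one attempt and no reset: what is moved stays moved. The work goes in short steps, Python scripts to look and compute and a tool call to move; the robot and the scene stay as the last step left them, time stands still between calls to the robot, and variables do not carry over. Pictures are saved under pics/ and viewed, at most 10 in all, crops included, and the job is handed in when it is done.

Besides the shell and the picture viewer there is one more tool, called after "Emit:" by a JSON object that holds its "method" and its "body". servo_tool: Moves the arm, as the interface text tells. Shift numbers are shares of 100 mm and turn numbers shares of 120 degrees, none past 1 either way. Its arguments: {"type":"object","properties":{"series":{"type":"array"},"force":{"type":"number"}},"required":["series"]}

```bash
mkdir -p pics; ls; cat > h.py <<'E'
from station import *
import numpy as np, cv2
def cloud(name, d):
    c=calibration(name); f=240/np.tan(np.radians(c["vfov"])/2)
    v,u=np.mgrid[0:480,0:640]
    P=np.stack([(u-c["cx"])/f*d,(v-c["cy"])/f*d,d],-1)
    return P@np.array(c["attitude"]).T+np.array(c["position"])
E
python3 - <<'E'
from h import *
for n in ["scene","top"]:
    im,d=get_image(n); cv2.imwrite(f"pics/{n}0.png",im[:,:,::-1]); np.save(f"{n}d.npy",d)
    c=calibration(n); print(n,c)
    W=cloud(n,d)
    for q in ["saucer","green_bar","cream_bar","inner_cover","outer_shell","knob_top","radio","tub","hair_clip","keyring"]:
        for r in silhouettes(q,n)[:2]:
            m=r["region"]&(d>0); p=W[m]
            if len(p)<5: continue
            z=np.percentile(p[:,2],95); t=p[abs(p[:,2]-z)<.006]
            print(n,q,round(r["p"],2),np.array(r["box"]).astype(int),"mean",p.mean(0).round(4),"ztop",z.round(4),"topmid",((t.min(0)+t.max(0))/2).round(4),(t.max(0)-t.min(0)).round(3))
print(state())
E
```

```text
pics
scene {'vfov': 43.28875417906583, 'cx': 328.27279865988226, 'cy': 243.98606903522455, 'position': array([1.13216316, 0.75220364, 1.08809958]), 'attitude': array([[-0.85812644,  0.36352718, -0.36258377],
       [ 0.51306832,  0.63394536, -0.57868315],
       [ 0.01949125, -0.68261356, -0.73051956]])}
scene saucer 0.61 [335 241 405 292] mean [0.5558 0.0121 0.0163] ztop 0.0255 topmid [0.5603 0.0155 0.025 ] [0.162 0.163 0.011]
scene green_bar 0.65 [440 337 470 361] mean [0.523  0.2974 0.0204] ztop 0.0253 topmid [0.5216 0.295  0.0245] [0.055 0.055 0.011]
scene inner_cover 0.58 [263 191 285 233] mean [ 0.6598 -0.2428  0.0735] ztop 0.1054 topmid [ 0.6562 -0.2424  0.1035] [0.018 0.026 0.008]
scene outer_shell 0.96 [258 193 296 231] mean [ 0.6639 -0.225   0.0465] ztop 0.0734 topmid [ 0.6553 -0.2419  0.0732] [0.047 0.047 0.01 ]
scene outer_shell 0.31 [348 330 396 419] mean [0.7366 0.2876 0.0773] ztop 0.1106 topmid [0.7267 0.2743 0.1105] [0.039 0.112 0.011]
scene knob_top 0.64 [276 187 283 200] mean [ 0.6577 -0.2383  0.0929] ztop 0.106 topmid [ 0.6562 -0.2398  0.1039] [0.018 0.021 0.007]
s
[... 2659 characters left out ...]
8396247e+00, -3.77991399e-02]), 'dq': array([ 0.00083343, -0.00138055, -0.00015065,  0.00120391, -0.00152634,
        0.0009562 ]), 'joint_torque': array([-1.35395469e-03, -7.31750965e+01, -6.32653141e+01, -7.23379389e-05,
        5.03215688e-04, -4.35968445e-05]), 'position': array([ 0.15307808, -0.65741975,  0.23128183]), 'orientation': array([[ 9.73940477e-01,  2.26803763e-01, -2.77522647e-05],
       [ 2.26803763e-01, -9.73940477e-01, -1.67896733e-06],
       [-2.74098500e-05, -4.65910381e-06, -1.00000000e+00]]), 'contact_force': array([0.11406473, 0.38237635, 0.81961932]), 'torque': array([-0.03708787, -0.0001102 ,  0.0215402 ]), 'grasp_force': 0.0, 'gripper_width': 0.08533570482735917}
```

View pics/top0.png

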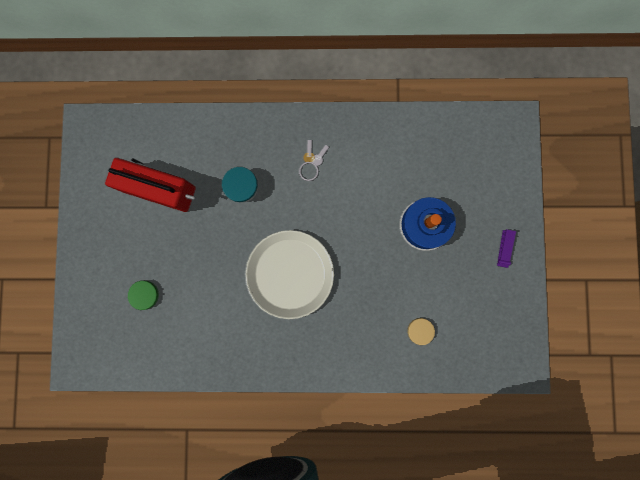

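View pics/scene0.png

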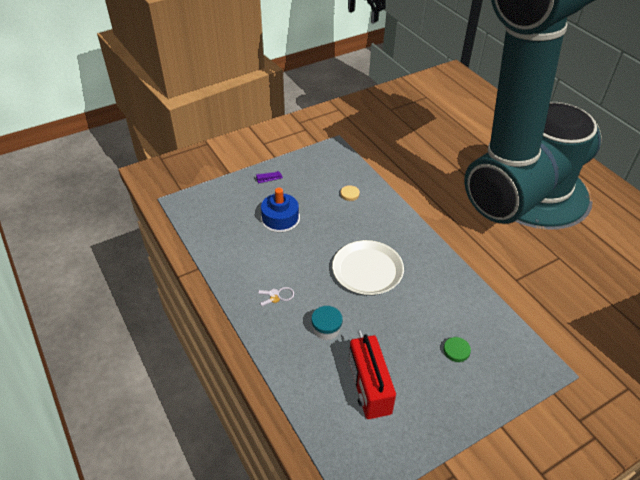

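The top view shows the saucer at about (289,274), green bar (142,295), cream bar (421,331) and nested cover (428,222). These match the network boxes in both cameras. I'll square up the tool first, then move to the green bar.

Emit:
{"method": "servo_tool", "body": {"series": [[[0, 0, 0, 0, 0, 0.055, 0.1], [0, 0, 0, 0, 0, 0.1092, 0.2], [0, 0, 0, 0, 0, 0.1092, 0.2]]], "force": 30}}

```text
t: 1.35
position: [0.1531, -0.6574, 0.2313]
orientation: [[1.0, -0.006, 0.0], [-0.006, -1.0, -0.0], [0.0, 0.0, -1.0]]
contact_force: [0.0, -1.0, -0.1]
gripper_width: 0.0682
grasp_force: 0.0
```

Emit:
{"method": "servo_tool", "body": {"series": [[[0.25, -0.25, 0, 0, 0, 0, 0.2], [0.5, -0.5, 0, 0, 0, 0, 0.2], [0.75, -0.75, 0, 0, 0, 0, 0.2], [1, -1, 0, 0, 0, 0, 0.2]]]}}

```text
t: 1.68
position: [0.2538, -0.5563, 0.2312]
orientation: [[1.0, 0.004, 0.0], [0.004, -1.0, 0.0], [0.0, -0.0, -1.0]]
contact_force: [0.2, 0.2, 0.5]
gripper_width: 0.0679
grasp_force: 0.0
```

Emit:
{"method": "servo_tool", "body": {"series": [[[0.25, -0.25, 0, 0, 0, 0, 0.2], [0.5, -0.5, 0, 0, 0, 0, 0.2], [0.75, -0.75, 0, 0, 0, 0, 0.2], [1, -1, 0, 0, 0, 0, 0.2]]]}}

```text
t: 2.02
position: [0.354, -0.456, 0.2315]
orientation: [[1.0, 0.004, 0.0], [0.004, -1.0, -0.0], [0.0, 0.0, -1.0]]
contact_force: [0.9, 0.3, -0.5]
gripper_width: 0.0683
grasp_force: 0.0
```

Emit:
{"method": "servo_tool", "body": {"series": [[[0.25, -0.25, 0, 0, 0, 0, 0.2], [0.5, -0.5, 0, 0, 0, 0, 0.2], [0.75, -0.75, 0, 0, 0, 0, 0.2], [1, -1, 0, 0, 0, 0, 0.2]]]}}

```text
t: 2.35
position: [0.454, -0.3559, 0.2316]
orientation: [[1.0, 0.005, 0.0], [0.005, -1.0, -0.0], [0.0, 0.0, -1.0]]
contact_force: [1.3, -0.6, -0.5]
gripper_width: 0.0683
grasp_force: 0.0
```

Emit:
{"method": "servo_tool", "body": {"series": [[[0.2, -0.33, 0, 0, 0, -0.002, 0.2], [0.4, -0.66, 0, 0, 0, -0.002, 0.2], [0.67, -1, 0, 0, 0, -0.002, 0.2]]]}}

```text
t: 2.6
position: [0.5193, -0.2571, 0.2317]
orientation: [[1.0, 0.008, 0.0], [0.008, -1.0, -0.0], [0.0, 0.0, -1.0]]
contact_force: [0.4, -0.7, 0.2]
gripper_width: 0.0683
grasp_force: 0.0
```

Emit:
{"method": "servo_tool", "body": {"series": [[[0, -0.33, 0, 0, 0, 0, 0.2], [0, -0.66, 0, 0, 0, 0, 0.2], [0, -1, 0, 0, 0, 0, 0.2]]]}}

```text
t: 2.85
position: [0.5185, -0.1572, 0.2312]
orientation: [[1.0, 0.009, -0.0], [0.009, -1.0, 0.0], [-0.0, -0.0, -1.0]]
contact_force: [0.0, 0.2, -0.5]
gripper_width: 0.0683
grasp_force: 0.0
```

Emit:
{"method": "servo_tool", "body": {"series": [[[0, -0.33, 0, 0, 0, 0, 0.2], [0, -0.66, 0, 0, 0, 0, 0.2], [0, -1, 0, 0, 0, 0, 0.2]]]}}

```text
t: 3.1
position: [0.5178, -0.0573, 0.2315]
orientation: [[1.0, 0.009, 0.001], [0.009, -1.0, -0.0], [0.001, 0.0, -1.0]]
contact_force: [0.4, -0.2, 0.1]
gripper_width: 0.0683
grasp_force: 0.0
```

Emit:
{"method": "servo_tool", "body": {"series": [[[0, -0.33, 0, 0, 0, 0, 0.2], [0, -0.66, 0, 0, 0, 0, 0.2], [0, -1, 0, 0, 0, 0, 0.2]]]}}

```text
t: 3.35
position: [0.5173, 0.0428, 0.2316]
orientation: [[1.0, 0.009, 0.001], [0.009, -1.0, -0.0], [0.001, 0.0, -1.0]]
contact_force: [0.6, 0.5, -0.5]
gripper_width: 0.0684
grasp_force: 0.0
```

Emit:
{"method": "servo_tool", "body": {"series": [[[0, -0.33, 0, 0, 0, 0, 0.2], [0, -0.66, 0, 0, 0, 0, 0.2], [0, -1, 0, 0, 0, 0, 0.2]]]}}

```text
t: 3.6
position: [0.5169, 0.1428, 0.2316]
orientation: [[1.0, 0.009, 0.001], [0.009, -1.0, 0.0], [0.001, -0.0, -1.0]]
contact_force: [1.2, 0.7, 0.1]
gripper_width: 0.0688
grasp_force: 0.0
```

Emit:
{"method": "servo_tool", "body": {"series": [[[0, -0.33, 0.2, 0, 0, 0, 0.2], [0, -0.66, 0.5, 0, 0, 0, 0.2], [0, -1, 0.8, 0, 0, 0, 0.2], [0, -1, 1, 0, 0, 0, 0.2]]]}}

```text
t: 3.93
position: [0.5161, 0.2449, 0.1297]
orientation: [[1.0, 0.011, -0.0], [0.011, -1.0, 0.001], [-0.0, -0.001, -1.0]]
contact_force: [1.2, -0.1, -0.0]
gripper_width: 0.0684
grasp_force: 0.0
```

Emit:
{"method": "servo_tool", "body": {"series": [[[0, -0.25, 0.1, 0, 0, 0, 0.2], [0, -0.5, 0.3, 0, 0, 0, 0.2], [0, -0.5, 0.6, 0, 0, 0, 0.2], [0, -0.5, 0.8, 0, 0, 0, 0.2], [0, -0.5, 0.8, 0, 0, 0, 0.2]]]}}

```text
t: 4.35
position: [0.5146, 0.2907, 0.0467]
orientation: [[1.0, 0.009, -0.006], [0.009, -1.0, -0.003], [-0.006, 0.003, -1.0]]
contact_force: [-0.2, -0.1, -1.0]
gripper_width: 0.0686
grasp_force: 0.0
```

Emit:
{"method": "servo_tool", "body": {"series": [[[0, 0, 0, 0, 0, 0.005, 0.2], [0, 0, 0, 0, 0, 0.005, 0.2], [0, 0, 0, 0, 0, 0.005, 0.2], [0, 0, 0, 0, 0, 0.005, 0.2]]]}}

```text
t: 4.68
position: [0.5173, 0.2914, 0.053]
orientation: [[1.0, -0.006, 0.002], [-0.006, -1.0, 0.001], [0.002, -0.001, -1.0]]
contact_force: [0.1, 0.2, -0.1]
gripper_width: 0.0684
grasp_force: 0.0
```

```bash
python3 - <<'E'
from h import *
im,d=get_image("scene"); cv2.imwrite("pics/s1.png",cv2.resize(im[260:440,360:560,::-1],(800,600)[:2],interpolation=cv2.INTER_CUBIC))
s=state();print(s["position"],s["orientation"].round(4),s["t"])
E
```

```text
[0.51720158 0.29132231 0.05273584] [[ 1.0e+00 -6.0e-03  1.8e-03]
 [-6.0e-03 -1.0e+00  9.0e-04]
 [ 1.8e-03 -9.0e-04 -1.0e+00]] 4.7333
```

View pics/s1.png

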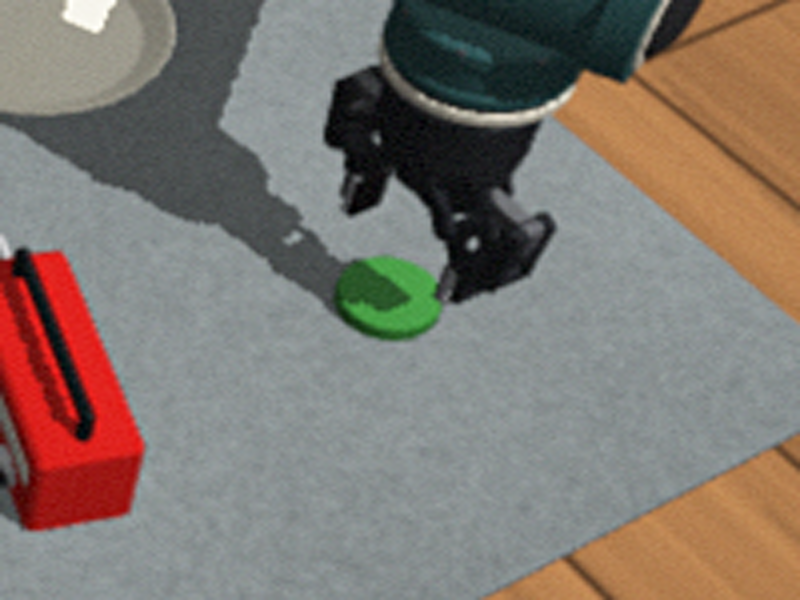

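Emit:
{"method": "servo_tool", "body": {"series": [[[0.02, -0.02, 0.08, 0, 0, -0.003, 0.2], [0.03, -0.04, 0.16, 0, 0, -0.003, 0.2], [0.03, -0.04, 0.24, 0, 0, -0.003, 0.2], [0.03, -0.04, 0.3, 0, 0, -0.003, 0.2], [0.03, -0.04, 0.35, 0, 0, -0.003, 0.2], [0.03, -0.04, 0.37, 0, 0, -0.003, 0.2], [0.03, -0.04, 0.37, 0, 0, -0.003, 0.2], [0.03, -0.04, 0.37, 0, 0, -0.003, 0.2]]]}}

```text
t: 5.4
position: [0.5197, 0.2952, 0.0143]
orientation: [[1.0, 0.0, -0.0], [0.0, -1.0, -0.0], [-0.0, 0.0, -1.0]]
contact_force: [0.8, 0.0, -0.3]
gripper_width: 0.0683
grasp_force: 0.0
```

Emit:
{"method": "servo_tool", "body": {"series": [[[0, 0, 0.02, 0, 0, 0, 0.2], [0, 0, 0.04, 0, 0, 0, 0.2], [0, 0, 0.05, 0, 0, 0, 0.2], [0, 0, 0.05, 0, 0, 0, 0.2], [0, 0, 0.05, 0, 0, 0, 0.2], [0, 0, 0.05, 0, 0, 0, 0.2]]]}}

```text
t: 5.9
position: [0.5197, 0.2953, 0.0094]
orientation: [[1.0, 0.0, 0.0], [0.0, -1.0, 0.0], [0.0, -0.0, -1.0]]
contact_force: [0.6, -0.9, -0.5]
gripper_width: 0.0678
grasp_force: 0.0
```

Emit:
{"method": "servo_tool", "body": {"series": [[[0, 0, 0.02, 0, 0, 0, 0.25], [0, 0, 0.02, 0, 0, 0, 0.3], [0, 0, 0.02, 0, 0, 0, 0.4], [0, 0, 0.02, 0, 0, 0, 0.5], [0, 0, 0.02, 0, 0, 0, 0.5], [0, 0, 0.02, 0, 0, 0, 0.5], [0, 0, 0.02, 0, 0, 0, 0.5], [0, 0, 0.02, 0, 0, 0, 0.5]]]}}

```text
t: 6.57
position: [0.5197, 0.2953, 0.0075]
orientation: [[1.0, 0.0, 0.0], [0.0, -1.0, 0.0], [0.0, -0.0, -1.0]]
contact_force: [0.4, 0.4, 3.7]
gripper_width: 0.0545
grasp_force: 31.8
```

Emit:
{"method": "servo_tool", "body": {"series": [[[0, 0, -0.05, 0, 0, 0, 0.5], [0, 0, -0.1, 0, 0, 0, 0.5], [0, 0, -0.2, 0, 0, 0, 0.5], [0, 0, -0.35, 0, 0, 0, 0.5], [0, 0, -0.5, 0, 0, 0, 0.5], [0, 0, -0.7, 0, 0, 0, 0.5], [0, 0, -0.7, 0, 0, 0, 0.5], [0, 0, -0.7, 0, 0, 0, 0.5]]]}}

```text
t: 7.23
position: [0.5202, 0.2955, 0.0791]
orientation: [[1.0, 0.0, 0.002], [0.0, -1.0, 0.001], [0.002, -0.001, -1.0]]
contact_force: [-0.0, -0.0, -1.6]
gripper_width: 0.0546
grasp_force: 31.7
```

```bash
python3 - <<'E'
from h import *
for n in ["scene"]:
    im,d=get_image(n); W=cloud(n,d)
    cv2.imwrite("pics/s2.png",cv2.resize(im[220:400,360:560,::-1],(800,600)[:2],interpolation=cv2.INTER_CUBIC))
s=state();print(s["position"],s["orientation"].round(4),s["t"],s["grasp_force"],s["gripper_width"])
E
```

```text
[0.51969542 0.29525493 0.0777831 ] [[ 1.e+00  1.e-04  7.e-04]
 [ 1.e-04 -1.e+00  3.e-04]
 [ 7.e-04 -3.e-04 -1.e+00]] 7.2833 31.734429001808167 0.05463201094079222
```

View pics/s2.png

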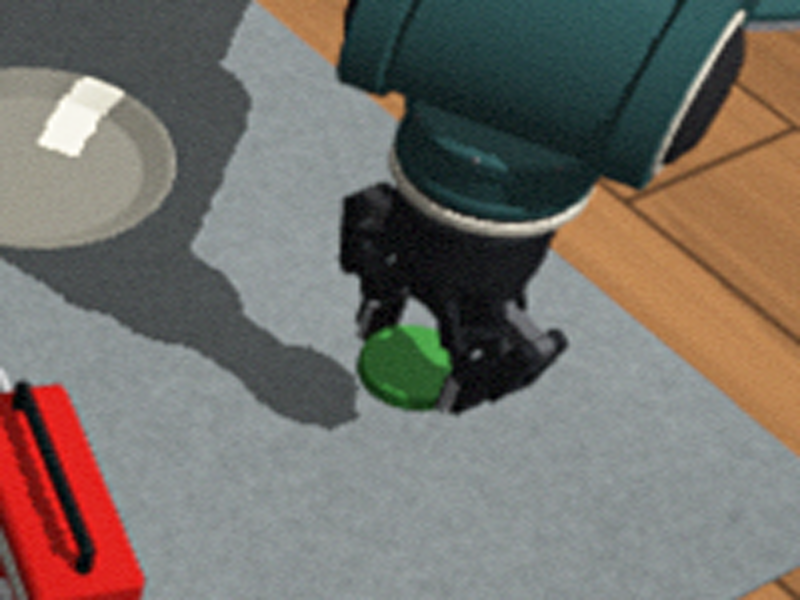

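Emit:
{"method": "servo_tool", "body": {"series": [[[0.05, 0.2, 0, 0, 0, 0, 0.5], [0.15, 0.45, 0, 0, 0, 0, 0.5], [0.25, 0.72, 0, 0, 0, 0, 0.5], [0.39, 1, 0, 0, 0, 0, 0.5]]]}}

```text
t: 7.62
position: [0.558, 0.1943, 0.0764]
orientation: [[1.0, 0.001, -0.002], [0.001, -1.0, -0.0], [-0.002, 0.0, -1.0]]
contact_force: [1.3, -0.6, 0.1]
gripper_width: 0.0548
grasp_force: 31.7
```

Emit:
{"method": "servo_tool", "body": {"series": [[[0, 0.33, 0, 0, 0, 0, 0.5], [0, 0.66, 0, 0, 0, 0, 0.5], [0, 1, 0, 0, 0, 0, 0.5]]]}}

```text
t: 7.87
position: [0.558, 0.0938, 0.0762]
orientation: [[1.0, 0.0, -0.002], [0.0, -1.0, -0.0], [-0.002, 0.0, -1.0]]
contact_force: [0.7, -0.2, -0.8]
gripper_width: 0.0544
grasp_force: 31.7
```

Emit:
{"method": "servo_tool", "body": {"series": [[[0, 0.3, 0, 0, 0, 0, 0.5], [0, 0.55, 0, 0, 0, 0, 0.5], [0, 0.7, 0.05, 0, 0, 0, 0.5], [0, 0.79, 0.2, 0, 0, 0, 0.5], [0, 0.79, 0.3, 0, 0, 0, 0.5], [0, 0.79, 0.3, 0, 0, 0, 0.5], [0, 0.79, 0.3, 0, 0, 0, 0.5], [0, 0.79, 0.3, 0, 0, 0, 0.5]]]}}

```text
t: 8.53
position: [0.5587, 0.017, 0.0475]
orientation: [[1.0, 0.001, -0.0], [0.001, -1.0, 0.0], [-0.0, -0.0, -1.0]]
contact_force: [0.8, -0.4, -0.3]
gripper_width: 0.0547
grasp_force: 31.8
```

```bash
python3 - <<'E'
from h import *
for n in ["scene","top"]:
    im,d=get_image(n); W=cloud(n,d); hsv=cv2.cvtColor(im,cv2.COLOR_RGB2HSV)
    m=(abs(hsv[:,:,0].astype(int)-60)<15)&(hsv[:,:,1]>130)&(d>0)&(abs(W[:,:,0]-.56)<.06)&(abs(W[:,:,1]-.016)<.06); p=W[m]
    print(n,len(p),p.mean(0),p.min(0),p.max(0)) if len(p) else 0
s=state();print(s["position"],s["orientation"].round(4),s["t"],s["grasp_force"],s["gripper_width"])
E
```

```text
scene 258 [0.56919042 0.01769354 0.06283925] [ 0.54532393 -0.03909791  0.04821173] [0.59471915 0.05691599 0.20133213]
[0.55896459 0.01689628 0.04792243] [[ 1.e+00  1.e-03  7.e-04]
 [ 1.e-03 -1.e+00  1.e-04]
 [ 7.e-04 -1.e-04 -1.e+00]] 8.6333 31.81397795677185 0.05432567719280253
```

Emit:
{"method": "servo_tool", "body": {"series": [[[0.01, 0, 0.08, 0, 0, 0, 0.5], [0.01, 0, 0.16, 0, 0, 0, 0.5], [0.01, 0, 0.24, 0, 0, 0, 0.5], [0.01, 0, 0.29, 0, 0, 0, 0.5], [0.01, 0, 0.31, 0, 0, 0, 0.5], [0.01, 0, 0.325, 0, 0, 0, 0.5], [0.01, 0, 0.335, 0, 0, 0, 0.5], [0.01, 0, 0.34, 0, 0, 0, 0.5], [0.01, 0, 0.34, 0, 0, 0, 0.5], [0.01, 0, 0.34, 0, 0, 0, 0.5]]]}}

```text
t: 9.47
position: [0.5598, 0.0162, 0.0136]
orientation: [[1.0, 0.0, 0.001], [0.0, -1.0, 0.0], [0.001, -0.0, -1.0]]
contact_force: [0.4, 0.4, -0.7]
gripper_width: 0.0546
grasp_force: 31.8
```

Emit:
{"method": "servo_tool", "body": {"series": [[[0, 0, 0.003, 0, 0, 0, 0.45], [0, 0, 0.003, 0, 0, 0, 0.4], [0, 0, 0.003, 0, 0, 0, 0.35], [0, 0, 0.003, 0, 0, 0, 0.28], [0, 0, 0.003, 0, 0, 0, 0.2], [0, 0, 0, 0, 0, 0, 0.2], [0, 0, -0.1, 0, 0, 0, 0.2], [0, 0, -0.3, 0, 0, 0, 0.2], [0, 0, -0.6, 0, 0, 0, 0.2], [0, 0, -0.9, 0, 0, 0, 0.2], [0, 0, -0.9, 0, 0, 0, 0.2]]]}}

```text
t: 10.38
position: [0.5619, 0.0162, 0.1103]
orientation: [[1.0, 0.0, 0.008], [0.0, -1.0, -0.0], [0.008, 0.0, -1.0]]
contact_force: [0.6, -0.0, 0.9]
gripper_width: 0.0679
grasp_force: 0.0
```

Emit:
{"method": "servo_tool", "body": {"series": [[[-0.2, 0.3, 0, 0, 0, 0, 0.25], [-0.5, 0.6, 0, 0, 0, 0, 0.25], [-0.8, 0.8, 0, 0, 0, 0, 0.25], [-1, 1, 0, 0, 0, 0, 0.25]]]}}

```text
t: 10.72
position: [0.4576, -0.0846, 0.1036]
orientation: [[1.0, 0.0, -0.0], [0.0, -1.0, -0.0], [-0.0, 0.0, -1.0]]
contact_force: [-1.1, 0.1, -0.1]
gripper_width: 0.0641
grasp_force: 0.0
```

Emit:
{"method": "servo_tool", "body": {"series": [[[0, 0.33, 0, 0, 0, 0, 0.25], [-0.03, 0.66, 0, 0, 0, 0, 0.25], [-0.05, 1, 0, 0, 0, 0, 0.25], [-0.05, 1, 0, 0, 0, 0, 0.25]]]}}

```text
t: 11.05
position: [0.4542, -0.1881, 0.1041]
orientation: [[1.0, -0.003, 0.001], [-0.003, -1.0, -0.002], [0.001, 0.002, -1.0]]
contact_force: [1.2, 0.5, 0.4]
gripper_width: 0.0642
grasp_force: 0.0
```

```bash
python3 - <<'E'
from h import *
for n in ["scene","top"]:
    im,d=get_image(n); W=cloud(n,d)
    cv2.imwrite(f"pics/{n}3.png",im[:,:,::-1])
    for q in ["saucer","green_bar","cream_bar"]:
        for r in silhouettes(q,n)[:1]:
            m=r["region"]&(d>0); p=W[m]
            if q!="saucer":
                z=np.median(p[:,2]); p=p[abs(p[:,2]-z)<.004]
            print(n,q,round(r["p"],2),((p.min(0)+p.max(0))/2).round(4),(p.max(0)-p.min(0)).round(3),p.mean(0).round(4))
s=state();print(s["position"],s["orientation"].round(4),s["t"])
E
```

```text
scene saucer 0.81 [0.5588 0.0143 0.0188] [0.166 0.169 0.026] [0.5561 0.011  0.017 ]
scene green_bar 0.8 [0.5617 0.0186 0.027 ] [0.055 0.059 0.008] [0.562  0.0187 0.0273]
scene cream_bar 0.69 [ 0.4564 -0.2267  0.0192] [0.048 0.05  0.008] [ 0.4559 -0.2272  0.0194]
top saucer 0.56 [0.5617 0.0194 0.0191] [0.169 0.169 0.029] [0.5591 0.0175 0.018 ]
top green_bar 0.71 [0.5612 0.0186 0.0286] [0.052 0.055 0.008] [0.5601 0.0183 0.0289]
[ 0.45487333 -0.18295933  0.10341057] [[ 1.0e+00  1.5e-03  1.0e-04]
 [ 1.5e-03 -1.0e+00  0.0e+00]
 [ 1.0e-04 -0.0e+00 -1.0e+00]] 11.45
```

View pics/top3.png

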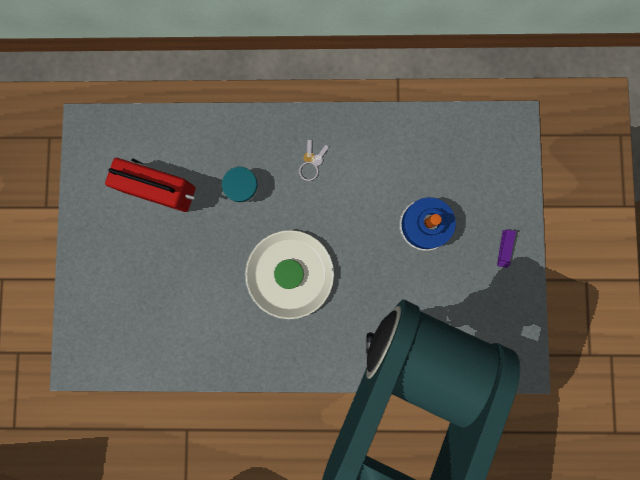

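Emit:
{"method": "servo_tool", "body": {"series": [[[0, 0.15, 0, 0, 0, 0, 0.25], [0, 0.3, 0.05, 0, 0, 0, 0.25], [0, 0.45, 0.15, 0, 0, 0, 0.25], [0, 0.45, 0.35, 0, 0, 0, 0.25], [0, 0.45, 0.5, 0, 0, 0, 0.25], [0, 0.45, 0.5, 0, 0, 0, 0.25], [0, 0.45, 0.5, 0, 0, 0, 0.25], [0, 0.45, 0.5, 0, 0, 0, 0.25]]]}}

```text
t: 12.12
position: [0.4552, -0.2286, 0.0544]
orientation: [[1.0, 0.001, 0.001], [0.001, -1.0, -0.0], [0.001, 0.0, -1.0]]
contact_force: [-0.7, 0.5, -0.5]
gripper_width: 0.0639
grasp_force: 0.0
```

Emit:
{"method": "servo_tool", "body": {"series": [[[0, 0, 0.1, 0, 0, 0, 0.25], [0, 0, 0.2, 0, 0, 0, 0.25], [0, 0, 0.3, 0, 0, 0, 0.25], [0, 0, 0.36, 0, 0, 0, 0.25], [0, 0, 0.4, 0, 0, 0, 0.25], [0, 0, 0.42, 0, 0, 0, 0.25], [0, 0, 0.43, 0, 0, 0, 0.25], [0, 0, 0.43, 0, 0, 0, 0.25], [0, 0, 0.43, 0, 0, 0, 0.25], [0, 0, 0.43, 0, 0, 0, 0.25]]]}}

```text
t: 12.95
position: [0.4549, -0.2289, 0.0107]
orientation: [[1.0, 0.0, 0.0], [0.0, -1.0, -0.0], [0.0, 0.0, -1.0]]
contact_force: [0.4, 0.5, 0.2]
gripper_width: 0.064
grasp_force: 0.0
```

Emit:
{"method": "servo_tool", "body": {"series": [[[0, 0, 0.01, 0, 0, 0, 0.3], [0, 0, 0.022, 0, 0, 0, 0.35], [0, 0, 0.022, 0, 0, 0, 0.4], [0, 0, 0.022, 0, 0, 0, 0.45], [0, 0, 0.022, 0, 0, 0, 0.5], [0, 0, 0.022, 0, 0, 0, 0.55], [0, 0, 0.022, 0, 0, 0, 0.6], [0, 0, 0.022, 0, 0, 0, 0.6], [0, 0, 0.022, 0, 0, 0, 0.6]]]}}

```text
t: 13.7
position: [0.4547, -0.2288, 0.0083]
orientation: [[1.0, 0.0, 0.0], [0.0, -1.0, -0.0], [0.0, 0.0, -1.0]]
contact_force: [-1.7, 1.3, 5.8]
gripper_width: 0.0483
grasp_force: 31.1
```

Emit:
{"method": "servo_tool", "body": {"series": [[[0, 0, -0.05, 0, 0, 0, 0.6], [0, 0, -0.1, 0, 0, 0, 0.6], [0, 0, -0.2, 0, 0, 0, 0.6], [0, 0, -0.35, 0, 0, 0, 0.6], [0, 0, -0.5, 0, 0, 0, 0.6], [0, 0, -0.7, 0, 0, 0, 0.6], [0, 0, -0.85, 0, 0, 0, 0.6], [0, 0, -0.85, 0, 0, 0, 0.6]]]}}

```text
t: 14.37
position: [0.4559, -0.2295, 0.0973]
orientation: [[1.0, 0.0, 0.004], [0.0, -1.0, -0.002], [0.004, 0.002, -1.0]]
contact_force: [0.1, 0.3, 0.1]
gripper_width: 0.0483
grasp_force: 31.0
```

Emit:
{"method": "servo_tool", "body": {"series": [[[0.2, -0.25, 0, 0, 0, 0, 0.6], [0.45, -0.5, 0, 0, 0, 0, 0.6], [0.7, -0.75, 0, 0, 0, 0, 0.6], [1, -1, 0, 0, 0, 0, 0.6]]]}}

```text
t: 14.7
position: [0.5551, -0.1276, 0.0933]
orientation: [[1.0, -0.001, 0.0], [-0.001, -1.0, -0.0], [0.0, 0.0, -1.0]]
contact_force: [-0.0, -1.7, 0.3]
gripper_width: 0.0482
grasp_force: 31.1
```

Emit:
{"method": "servo_tool", "body": {"series": [[[0.05, -0.33, 0, 0, 0, 0, 0.6], [0.05, -0.66, 0, 0, 0, 0, 0.6], [0.05, -1, 0, 0, 0, 0, 0.6]]]}}

```text
t: 14.95
position: [0.5597, -0.0273, 0.0927]
orientation: [[1.0, -0.0, -0.001], [-0.0, -1.0, 0.0], [-0.001, -0.0, -1.0]]
contact_force: [-0.4, 0.2, -0.2]
gripper_width: 0.0484
grasp_force: 31.1
```

Emit:
{"method": "servo_tool", "body": {"series": [[[0, -0.2, 0, 0, 0, 0, 0.6], [0, -0.35, 0.1, 0, 0, 0, 0.6], [0, -0.46, 0.2, 0, 0, 0, 0.6], [0, -0.46, 0.3, 0, 0, 0, 0.6], [0, -0.46, 0.3, 0, 0, 0, 0.6], [0, -0.46, 0.3, 0, 0, 0, 0.6], [0, -0.46, 0.3, 0, 0, 0, 0.6], [0, -0.46, 0.3, 0, 0, 0, 0.6]]]}}

```text
t: 15.62
position: [0.56, 0.0164, 0.0636]
orientation: [[1.0, -0.001, 0.001], [-0.001, -1.0, -0.0], [0.001, 0.0, -1.0]]
contact_force: [-0.2, -0.0, 0.6]
gripper_width: 0.0487
grasp_force: 31.1
```

Emit:
{"method": "servo_tool", "body": {"series": [[[0, -0.01, 0.08, 0, 0, 0, 0.6], [0, -0.01, 0.16, 0, 0, 0, 0.6], [0, -0.01, 0.24, 0, 0, 0, 0.6], [0, -0.01, 0.29, 0, 0, 0, 0.6], [0, -0.01, 0.31, 0, 0, 0, 0.6], [0, -0.01, 0.325, 0, 0, 0, 0.6], [0, -0.01, 0.335, 0, 0, 0, 0.6], [0, -0.01, 0.34, 0, 0, 0, 0.6], [0, -0.01, 0.34, 0, 0, 0, 0.6], [0, -0.01, 0.34, 0, 0, 0, 0.6]]]}}

```text
t: 16.45
position: [0.5598, 0.0182, 0.0294]
orientation: [[1.0, 0.0, 0.0], [0.0, -1.0, 0.0], [0.0, -0.0, -1.0]]
contact_force: [0.3, -0.6, -0.6]
gripper_width: 0.0483
grasp_force: 31.1
```

Emit:
{"method": "servo_tool", "body": {"series": [[[0, 0, 0.006, 0, 0, 0, 0.6], [0, 0, 0.01, 0, 0, 0, 0.6], [0, 0, 0.012, 0, 0, 0, 0.6], [0, 0, 0.012, 0, 0, 0, 0.6], [0, 0, 0.012, 0, 0, 0, 0.6]]]}}

```text
t: 16.87
position: [0.5598, 0.0182, 0.0283]
orientation: [[1.0, 0.0, 0.0], [0.0, -1.0, 0.0], [0.0, -0.0, -1.0]]
contact_force: [-2.4, -0.7, 6.8]
gripper_width: 0.0483
grasp_force: 31.5
```

Emit:
{"method": "servo_tool", "body": {"series": [[[0, 0, -0.003, 0, 0, 0, 0.6], [0, 0, -0.003, 0, 0, 0, 0.5], [0, 0, -0.003, 0, 0, 0, 0.42], [0, 0, -0.003, 0, 0, 0, 0.36], [0, 0, -0.003, 0, 0, 0, 0.28], [0, 0, -0.003, 0, 0, 0, 0.25], [0, 0, -0.003, 0, 0, 0, 0.25], [0, 0, -0.1, 0, 0, 0, 0.25], [0, 0, -0.3, 0, 0, 0, 0.25], [0, 0, -0.6, 0, 0, 0, 0.25], [0, 0, -1, 0, 0, 0, 0.3], [0, 0, -1, 0, 0, 0, 0.4]]]}}

```text
t: 17.87
position: [0.5622, 0.0182, 0.1364]
orientation: [[1.0, 0.0, 0.009], [0.0, -1.0, -0.0], [0.009, 0.0, -1.0]]
contact_force: [0.4, -0.1, 1.6]
gripper_width: 0.0519
grasp_force: 0.0
```

Emit:
{"method": "servo_tool", "body": {"series": [[[0.2, 0.2, -0.2, 0, 0, 0, 0.4], [0.4, 0.45, -0.4, 0, 0, 0, 0.4], [0.6, 0.7, -0.4, 0, 0, 0, 0.4], [0.95, 1, -0.4, 0, 0, 0, 0.4], [0.95, 1, -0.4, 0, 0, 0, 0.4]]]}}

```text
t: 18.28
position: [0.6575, -0.0855, 0.1679]
orientation: [[1.0, -0.002, 0.001], [-0.002, -1.0, -0.001], [0.001, 0.001, -1.0]]
contact_force: [1.0, -0.1, -0.3]
gripper_width: 0.0513
grasp_force: 0.0
```

```bash
python3 - <<'E'
from h import *
for n in ["scene","top"]:
    im,d=get_image(n); W=cloud(n,d)
    cv2.imwrite(f"pics/{n}4.png",im[:,:,::-1])
    if n=="scene": cv2.imwrite("pics/s4c.png",cv2.resize(im[180:315,240:420,::-1],(800,600),interpolation=cv2.INTER_CUBIC))
    for q in ["saucer","green_bar","cream_bar","outer_shell","knob_top"]:
        for r in silhouettes(q,n)[:1]:
            m=r["region"]&(d>0); p=W[m]
            if q=="outer_shell": p=p[p[:,2]>.066]
            elif q=="knob_top": p=p[p[:,2]>.095]
            elif q!="saucer":
                z=np.percentile(p[:,2],60); p=p[abs(p[:,2]-z)<.004]
            if len(p)>4: print(n,q,round(r["p"],2),len(p),((p.min(0)+p.max(0))/2).round(4),(p.max(0)-p.min(0)).round(3),p.mean(0).round(4))
s=state();print(s["position"],s["orientation"].round(4),s["t"])
E
```

```text
scene saucer 0.88 2584 [0.5543 0.0104 0.0236] [0.178 0.177 0.042] [0.5563 0.0121 0.0172]
scene green_bar 0.59 49 [0.5707 0.0267 0.0259] [0.036 0.038 0.008] [0.5777 0.0312 0.0261]
scene cream_bar 0.88 261 [0.559  0.0199 0.04  ] [0.05  0.051 0.008] [0.5593 0.0206 0.0399]
scene outer_shell 0.66 150 [ 0.6562 -0.2405  0.0752] [0.047 0.048 0.018] [ 0.6579 -0.2366  0.0725]
scene knob_top 0.71 54 [ 0.6565 -0.241   0.1016] [0.019 0.021 0.013] [ 0.6568 -0.2404  0.102 ]
top saucer 0.6 2375 [0.5765 0.0193 0.2627] [0.124 0.165 0.509] [0.5752 0.0019 0.0197]
top green_bar 0.67 942 [0.7266 0.1105 0.0507] [0.065 0.064 0.008] [0.7268 0.11   0.0507]
top cream_bar 0.49 214 [0.5566 0.0072 0.0408] [0.042 0.022 0.007] [0.5562 0.0074 0.0408]
top outer_shell 0.77 336 [ 0.6542 -0.242   0.084 ] [0.047 0.047 0.035] [ 0.6531 -0.2414  0.074 ]
top knob_top 0.83 110 [ 0.6539 -0.2419  0.102 ] [0.019 0.019 0.014] [ 0.654  -0.2413  0.1036]
[ 0.65449601 -0.08140508  0.16816917] [[ 1.e+00  5.e-04  3.e-04]
 [ 5.e-04 -1.e+00 -0.e+00]
 [ 3.e-04  0.e+00 -1.e+00]] 18.8833
```

View pics/s4c.png

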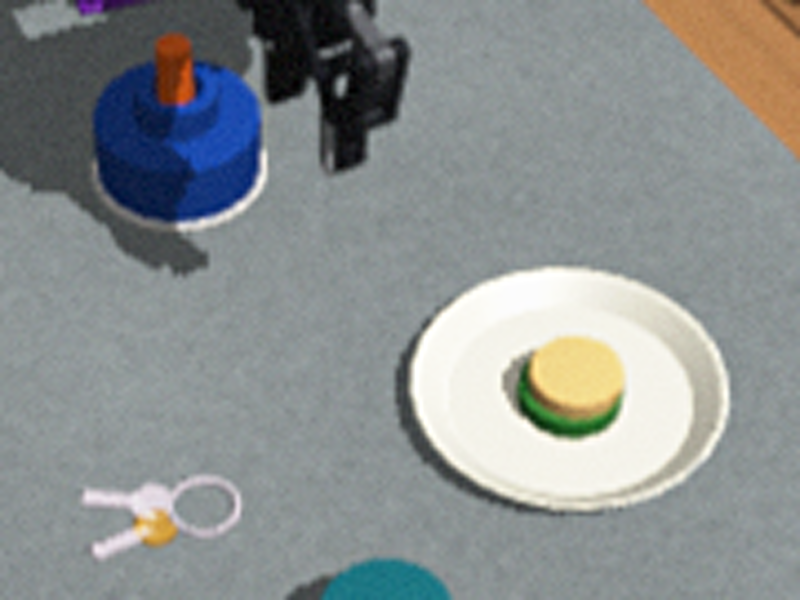

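Emit:
{"method": "servo_tool", "body": {"series": [[[0, 0.33, 0, 0, 0, 0, 0.5], [0, 0.66, 0, 0, 0, 0, 0.5], [0, 1, 0, 0, 0, 0, 0.5]]]}}

```text
t: 19.13
position: [0.6546, -0.1824, 0.1682]
orientation: [[1.0, 0.001, 0.0], [0.001, -1.0, -0.0], [0.0, 0.0, -1.0]]
contact_force: [1.3, 0.1, -0.4]
gripper_width: 0.0427
grasp_force: 0.0
```

Emit:
{"method": "servo_tool", "body": {"series": [[[0, 0.3, 0, 0, 0, 0, 0.5], [0, 0.5, 0, 0, 0, 0, 0.5], [0, 0.6, 0, 0, 0, 0, 0.5], [0, 0.6, 0.2, 0, 0, 0, 0.5], [0, 0.6, 0.4, 0, 0, 0, 0.5], [0, 0.6, 0.5, 0, 0, 0, 0.5], [0, 0.6, 0.5, 0, 0, 0, 0.5], [0, 0.6, 0.5, 0, 0, 0, 0.5], [0, 0.6, 0.5, 0, 0, 0, 0.5]]]}}

```text
t: 19.88
position: [0.6552, -0.2415, 0.1193]
orientation: [[1.0, 0.001, 0.001], [0.001, -1.0, -0.001], [0.001, 0.001, -1.0]]
contact_force: [0.1, 0.1, 0.4]
gripper_width: 0.0431
grasp_force: 0.0
```

Emit:
{"method": "servo_tool", "body": {"series": [[[0, 0, 0.1, 0, 0, 0, 0.5], [0, 0, 0.2, 0, 0, 0, 0.5], [0, 0, 0.3, 0, 0, 0, 0.5], [0, 0, 0.36, 0, 0, 0, 0.5], [0, 0, 0.38, 0, 0, 0, 0.5], [0, 0, 0.39, 0, 0, 0, 0.5], [0, 0, 0.39, 0, 0, 0, 0.5], [0, 0, 0.39, 0, 0, 0, 0.5], [0, 0, 0.39, 0, 0, 0, 0.5]]]}}

```text
t: 20.63
position: [0.6549, -0.2418, 0.0794]
orientation: [[1.0, 0.0, 0.001], [0.0, -1.0, -0.0], [0.001, 0.0, -1.0]]
contact_force: [0.5, 0.6, 0.0]
gripper_width: 0.0429
grasp_force: 0.0
```

Emit:
{"method": "servo_tool", "body": {"series": [[[0, 0, 0, 0, 0, 0, 0.55], [0, 0, 0, 0, 0, 0, 0.6], [0, 0, 0, 0, 0, 0, 0.65], [0, 0, 0, 0, 0, 0, 0.7], [0, 0, 0, 0, 0, 0, 0.75], [0, 0, 0, 0, 0, 0, 0.8], [0, 0, 0, 0, 0, 0, 0.9], [0, 0, 0, 0, 0, 0, 0.9], [0, 0, 0, 0, 0, 0, 0.9], [0, 0, 0, 0, 0, 0, 0.9]]], "force": 45}}

```text
t: 21.47
position: [0.6547, -0.2418, 0.0789]
orientation: [[1.0, 0.0, -0.0], [0.0, -1.0, -0.0], [-0.0, 0.0, -1.0]]
contact_force: [-0.3, -1.5, 0.2]
gripper_width: 0.0188
grasp_force: 44.1
```

Emit:
{"method": "servo_tool", "body": {"series": [[[0, 0, -0.03, 0, 0, 0, 0.9], [0, 0, -0.06, 0, 0, 0, 0.9], [0, 0, -0.1, 0, 0, 0, 0.9], [0, 0, -0.15, 0, 0, 0, 0.9], [0, 0, -0.2, 0, 0, 0, 0.9], [0, 0, -0.2, 0, 0, 0, 0.9], [0, 0, -0.2, 0, 0, 0, 0.9]]]}}

```text
t: 22.05
position: [0.6549, -0.2418, 0.0995]
orientation: [[1.0, 0.0, 0.001], [0.0, -1.0, -0.0], [0.001, 0.0, -1.0]]
contact_force: [0.4, -0.0, -2.7]
gripper_width: 0.0184
grasp_force: 43.9
```

```bash
python3 - <<'E'
from h import *
im,d=get_image("scene")
cv2.imwrite("pics/s5c.png",cv2.resize(im[110:290,200:440,::-1],(800,600),interpolation=cv2.INTER_CUBIC))
s=state();print(s["position"],s["orientation"].round(4),s["t"],s["contact_force"],s["torque"])
E
```

```text
[ 0.65469549 -0.2417723   0.09901715] [[ 1.e+00  1.e-04  2.e-04]
 [ 1.e-04 -1.e+00 -1.e-04]
 [ 2.e-04  1.e-04 -1.e+00]] 22.1 [ 0.02253625 -0.4472514  -2.11292034] [-0.02398308 -0.00653773  0.02820678]
```

View pics/s5c.png

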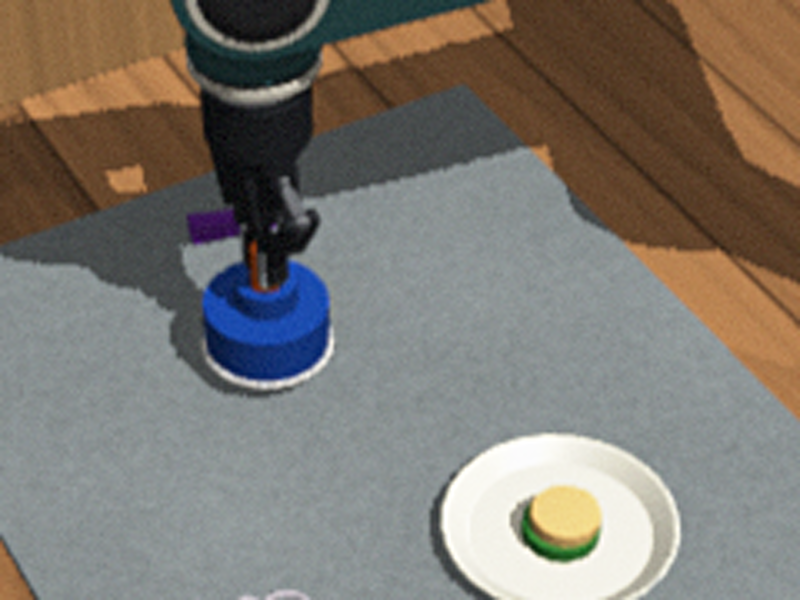

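Emit:
{"method": "servo_tool", "body": {"series": [[[0, 0, -0.05, 0, 0, 0, 0.9], [0, 0, -0.15, 0, 0, 0, 0.9], [0, 0, -0.28, 0, 0, 0, 0.9], [0, -0.05, -0.4, 0, 0, 0, 0.9], [0, -0.12, -0.5, 0, 0, 0, 0.9], [-0.05, -0.25, -0.6, 0, 0, 0, 0.9], [-0.15, -0.4, -0.6, 0, 0, 0, 0.9], [-0.25, -0.57, -0.6, 0, 0, 0, 0.9], [-0.35, -0.75, -0.6, 0, 0, 0, 0.9], [-0.45, -0.93, -0.6, 0, 0, 0, 0.9]]]}}

```text
t: 22.93
position: [0.6088, -0.147, 0.1597]
orientation: [[1.0, 0.0, 0.0], [0.0, -1.0, 0.0], [0.0, -0.0, -1.0]]
contact_force: [0.4, 0.1, -2.1]
gripper_width: 0.0183
grasp_force: 44.0
```

Emit:
{"method": "servo_tool", "body": {"series": [[[-0.1, -0.2, 0, 0, 0, 0, 0.9], [-0.2, -0.4, 0, 0, 0, 0, 0.9], [-0.3, -0.6, 0, 0, 0, 0, 0.9], [-0.4, -0.8, 0, 0, 0, 0, 0.9], [-0.45, -0.97, 0, 0, 0, 0, 0.9]]]}}

```text
t: 23.35
position: [0.5632, -0.0497, 0.1597]
orientation: [[1.0, 0.001, 0.001], [0.001, -1.0, 0.0], [0.001, -0.0, -1.0]]
contact_force: [-0.2, 0.3, -1.7]
gripper_width: 0.0185
grasp_force: 44.0
```

Emit:
{"method": "servo_tool", "body": {"series": [[[-0.02, -0.2, 0, 0, 0, 0, 0.9], [-0.05, -0.38, 0, 0, 0, 0, 0.9], [-0.05, -0.52, 0, 0, 0, 0, 0.9], [-0.05, -0.62, 0, 0, 0, 0, 0.9], [-0.05, -0.68, 0, 0, 0, 0, 0.9], [-0.05, -0.7, 0, 0, 0, 0, 0.9], [-0.05, -0.7, 0, 0, 0, 0, 0.9], [-0.05, -0.7, 0, 0, 0, 0, 0.9], [-0.05, -0.7, 0, 0, 0, 0, 0.9]]]}}

```text
t: 24.1
position: [0.5597, 0.0176, 0.1588]
orientation: [[1.0, -0.001, -0.0], [-0.001, -1.0, -0.0], [-0.0, 0.0, -1.0]]
contact_force: [-0.6, -0.3, -2.5]
gripper_width: 0.0184
grasp_force: 44.0
```

Emit:
{"method": "servo_tool", "body": {"series": [[[0, 0, 0.05, 0, 0, 0, 0.9], [0, 0, 0.15, 0, 0, 0, 0.9], [0, 0, 0.27, 0, 0, 0, 0.9], [0, 0, 0.39, 0, 0, 0, 0.9], [0, 0, 0.5, 0, 0, 0, 0.9], [0, 0, 0.6, 0, 0, 0, 0.9], [0, 0, 0.67, 0, 0, 0, 0.9], [0, 0, 0.7, 0, 0, 0, 0.9], [0, 0, 0.72, 0, 0, 0, 0.9], [0, 0, 0.73, 0, 0, 0, 0.9], [0, 0, 0.73, 0, 0, 0, 0.9], [0, 0, 0.73, 0, 0, 0, 0.9]]]}}

```text
t: 25.1
position: [0.5599, 0.0182, 0.0864]
orientation: [[1.0, 0.0, 0.001], [0.0, -1.0, 0.0], [0.001, -0.0, -1.0]]
contact_force: [-0.4, -0.3, -1.2]
gripper_width: 0.0185
grasp_force: 44.0
```

Emit:
{"method": "servo_tool", "body": {"series": [[[0, 0, 0.004, 0, 0, 0, 0.9], [0, 0, 0.008, 0, 0, 0, 0.9], [0, 0, 0.008, 0, 0, 0, 0.9], [0, 0, 0.008, 0, 0, 0, 0.9]]]}}

```text
t: 25.43
position: [0.5597, 0.0182, 0.0852]
orientation: [[1.0, 0.0, 0.0], [0.0, -1.0, -0.0], [0.0, 0.0, -1.0]]
contact_force: [-0.8, 0.1, -2.1]
gripper_width: 0.0184
grasp_force: 44.0
```

Emit:
{"method": "servo_tool", "body": {"series": [[[0, 0, 0.003, 0, 0, 0, 0.9], [0, 0, 0.005, 0, 0, 0, 0.9], [0, 0, 0.005, 0, 0, 0, 0.9], [0, 0, 0.005, 0, 0, 0, 0.9]]]}}

```text
t: 25.77
position: [0.5598, 0.0182, 0.0848]
orientation: [[1.0, 0.0, 0.0], [0.0, -1.0, -0.0], [0.0, 0.0, -1.0]]
contact_force: [-0.3, -0.3, 0.8]
gripper_width: 0.0186
grasp_force: 44.4
```

Emit:
{"method": "servo_tool", "body": {"series": [[[0, 0, 0, 0, 0, 0, 0.75], [0, 0, 0, 0, 0, 0, 0.7], [0, 0, 0, 0, 0, 0, 0.6], [0, 0, 0, 0, 0, 0, 0.5], [0, 0, 0, 0, 0, 0, 0.5], [0, 0, 0, 0, 0, 0, 0.5], [0, 0, -0.1, 0, 0, 0, 0.4], [0, 0, -0.3, 0, 0, 0, 0.3], [0, 0, -0.6, 0, 0, 0, 0.25], [-0.3, 0.2, -0.8, 0, 0, 0, 0.25], [-0.6, 0.5, -0.8, 0, 0, 0, 0.25], [-1, 0.8, -0.8, 0, 0, 0, 0.25]]], "force": 30}}

```text
t: 26.77
position: [0.4666, -0.0569, 0.1665]
orientation: [[1.0, 0.002, 0.002], [0.002, -1.0, -0.001], [0.002, 0.001, -1.0]]
contact_force: [-0.5, -1.4, 0.2]
gripper_width: 0.0641
grasp_force: 0.0
```

Emit:
{"method": "servo_tool", "body": {"series": [[[-0.2, 0.3, 0, 0, 0, 0, 0.25], [-0.2, 0.6, 0, 0, 0, 0, 0.25], [-0.2, 0.6, 0, 0, 0, 0, 0.25]]]}}

```text
t: 27.02
position: [0.4461, -0.1198, 0.166]
orientation: [[1.0, -0.003, 0.002], [-0.003, -1.0, -0.002], [0.002, 0.002, -1.0]]
contact_force: [0.1, 0.1, 0.3]
gripper_width: 0.0643
grasp_force: 0.0
```

```bash
python3 - <<'E'
from h import *
for n in ["scene","top"]:
    im,d=get_image(n); W=cloud(n,d)
    cv2.imwrite(f"pics/{n}6.png",cv2.resize(im[190:330,240:426,::-1],(800,600),interpolation=cv2.INTER_CUBIC) if n=="scene" else im[:,:,::-1])
    for q in ["saucer","outer_shell","knob_top"]:
        for r in silhouettes(q,n)[:1]:
            m=r["region"]&(d>0); p=W[m]
            if q=="outer_shell":
                t=p[abs(p[:,2]-.079)<.004]; print("collar",((t.min(0)+t.max(0))/2).round(4),(t.max(0)-t.min(0)).round(3))
            elif q=="knob_top": p=p[p[:,2]>.1]
            if len(p)>4: print(n,q,round(r["p"],2),len(p),((p.min(0)+p.max(0))/2).round(4),(p.max(0)-p.min(0)).round(3),p.mean(0).round(4),p[:,2].max())
s=state();print(s["position"],s["orientation"].round(4),s["t"])
E
```

```text
scene saucer 0.96 1497 [0.5592 0.008  0.0314] [0.166 0.183 0.057] [0.5648 0.0202 0.0188] 0.059767294399010185
collar [0.5599 0.0181 0.0789] [0.049 0.052 0.008]
scene outer_shell 0.66 1350 [0.5496 0.004  0.0586] [0.118 0.127 0.096] [0.5703 0.0306 0.0542] 0.10674167646524979
scene knob_top 0.53 52 [0.5622 0.0198 0.1073] [0.016 0.017 0.014] [0.5624 0.0209 0.1077] 0.11421180926520969
top saucer 0.89 3825 [0.5592 0.0171 0.0318] [0.166 0.164 0.052] [0.559  0.016  0.0193] 0.057719419519910775
collar [0.5592 0.0188 0.079 ] [0.046 0.046 0.008]
top outer_shell 0.86 1963 [0.5597 0.021  0.0613] [0.095 0.097 0.1  ] [0.5592 0.0181 0.0621] 0.11115462448280788
top knob_top 0.65 102 [0.5591 0.0179 0.1078] [0.017 0.018 0.014] [0.5593 0.018  0.1105] 0.11477767787674509
[ 0.44714429 -0.11556866  0.16457218] [[ 1.0e+00  1.5e-03 -3.0e-04]
 [ 1.5e-03 -1.0e+00  2.0e-04]
 [-3.0e-04 -2.0e-04 -1.0e+00]] 27.4167
```

View pics/scene6.png

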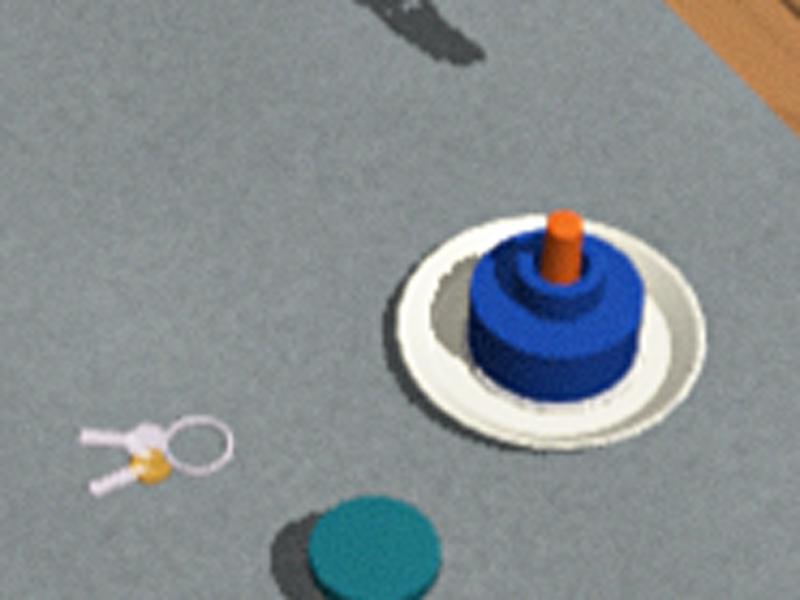

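Emit:
{"method": "servo_tool", "body": {"series": [[[0.2, -0.25, 0, 0, 0, 0, 0.25], [0.4, -0.5, 0, 0, 0, 0, 0.25], [0.6, -0.75, 0, 0, 0, 0, 0.25], [0.8, -1, 0, 0, 0, 0, 0.25]]]}}

```text
t: 27.75
position: [0.5277, -0.0144, 0.1646]
orientation: [[1.0, 0.001, 0.0], [0.001, -1.0, -0.0], [0.0, 0.0, -1.0]]
contact_force: [0.4, -0.5, 1.0]
gripper_width: 0.0639
grasp_force: 0.0
```

Emit:
{"method": "servo_tool", "body": {"series": [[[0.15, -0.2, 0, 0, 0, 0.001, 0.25], [0.32, -0.34, 0, 0, 0, 0.001, 0.25], [0.32, -0.34, 0.15, 0, 0, 0.001, 0.25], [0.32, -0.34, 0.3, 0, 0, 0.001, 0.25], [0.32, -0.34, 0.45, 0, 0, 0.001, 0.25], [0.32, -0.34, 0.6, 0, 0, 0.001, 0.25], [0.32, -0.34, 0.65, 0, 0, 0.001, 0.25], [0.32, -0.34, 0.65, 0, 0, 0.001, 0.25], [0.32, -0.34, 0.65, 0, 0, 0.001, 0.25], [0.32, -0.34, 0.65, 0, 0, 0.001, 0.25]]]}}

```text
t: 28.58
position: [0.5594, 0.0179, 0.1007]
orientation: [[1.0, -0.002, 0.001], [-0.002, -1.0, 0.0], [0.001, -0.0, -1.0]]
contact_force: [0.4, 0.2, -0.9]
gripper_width: 0.0638
grasp_force: 0.0
```

Emit:
{"method": "servo_tool", "body": {"series": [[[0, 0, 0.1, 0, 0, 0, 0.25], [0, 0, 0.2, 0, 0, 0, 0.25], [0, 0, 0.3, 0, 0, 0, 0.25], [0, 0, 0.35, 0, 0, 0, 0.25], [0, 0, 0.38, 0, 0, 0, 0.25], [0, 0, 0.39, 0, 0, 0, 0.25], [0, 0, 0.39, 0, 0, 0, 0.25], [0, 0, 0.39, 0, 0, 0, 0.25], [0, 0, 0.39, 0, 0, 0, 0.25]]]}}

```text
t: 29.33
position: [0.5592, 0.0177, 0.0611]
orientation: [[1.0, -0.002, 0.001], [-0.002, -1.0, 0.0], [0.001, -0.0, -1.0]]
contact_force: [0.9, -0.7, -0.4]
gripper_width: 0.0639
grasp_force: 0.0
```

Emit:
{"method": "servo_tool", "body": {"series": [[[0, 0, 0, 0, 0, 0, 0.3], [0, 0, 0, 0, 0, 0, 0.33], [0, 0, 0, 0, 0, 0, 0.36], [0, 0, 0, 0, 0, 0, 0.39], [0, 0, 0, 0, 0, 0, 0.42], [0, 0, 0, 0, 0, 0, 0.45], [0, 0, 0, 0, 0, 0, 0.5], [0, 0, 0, 0, 0, 0, 0.55], [0, 0, 0, 0, 0, 0, 0.6], [0, 0, 0, 0, 0, 0, 0.6], [0, 0, 0, 0, 0, 0, 0.6]]]}}

```text
t: 30.25
position: [0.559, 0.0176, 0.061]
orientation: [[1.0, -0.002, 0.0], [-0.002, -1.0, -0.0], [0.0, 0.0, -1.0]]
contact_force: [-0.9, -0.7, 5.9]
gripper_width: 0.0471
grasp_force: 30.4
```

```bash
python3 - <<'E'
from h import *
im,d=get_image("scene")
cv2.imwrite("pics/s7.png",cv2.resize(im[170:320,280:480,::-1],(800,600),interpolation=cv2.INTER_CUBIC))
s=state();print(s["position"],s["orientation"].round(4),s["t"],s["contact_force"],s["torque"])
E
```

```text
[0.55904395 0.01761845 0.06101135] [[ 1.0e+00 -2.1e-03  4.0e-04]
 [-2.1e-03 -1.0e+00 -1.0e-04]
 [ 4.0e-04  1.0e-04 -1.0e+00]] 30.3 [-1.07328848 -1.3997635   6.83711884] [-0.22213247  0.31565124 -0.14724593]
```

View pics/s7.png

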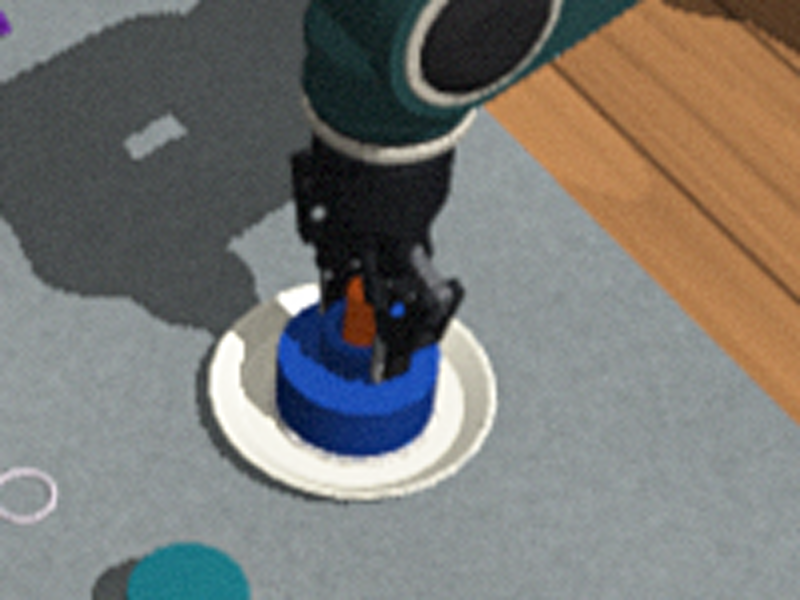

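Emit:
{"method": "servo_tool", "body": {"series": [[[0, 0, -0.02, 0, 0, 0, 0.6], [0, 0, -0.04, 0, 0, 0, 0.6], [0, 0, -0.07, 0, 0, 0, 0.6], [0, 0, -0.11, 0, 0, 0, 0.6], [0, 0, -0.15, 0, 0, 0, 0.6], [0, 0, -0.19, 0, 0, 0, 0.6], [0, 0, -0.23, 0, 0, 0, 0.6], [0, 0, -0.27, 0, 0, 0, 0.6], [0, 0, -0.31, 0, 0, 0, 0.6], [0, 0, -0.35, 0, 0, 0, 0.6], [0, 0, -0.39, 0, 0, 0, 0.6], [0, 0, -0.43, 0, 0, 0, 0.6]]]}}

```text
t: 31.3
position: [0.5589, 0.0177, 0.104]
orientation: [[1.0, -0.002, -0.0], [-0.002, -1.0, -0.0], [-0.0, 0.0, -1.0]]
contact_force: [-0.6, 0.4, -1.3]
gripper_width: 0.0465
grasp_force: 31.0
```

Emit:
{"method": "servo_tool", "body": {"series": [[[0, 0, -0.05, 0, 0, 0, 0.6], [0, 0, -0.11, 0, 0, 0, 0.6], [0, 0, -0.17, 0, 0, 0, 0.6], [0, 0, -0.23, 0, 0, 0, 0.6], [0, 0, -0.29, 0, 0, 0, 0.6], [0, 0, -0.35, 0, 0, 0, 0.6], [0, 0, -0.41, 0, 0, 0, 0.6], [0, 0, -0.47, 0, 0, 0, 0.6], [0, 0, -0.53, 0, 0, 0, 0.6], [0, 0, -0.59, 0, 0, 0, 0.6], [0, 0, -0.65, 0, 0, 0, 0.6], [0, 0, -0.7, 0, 0, 0, 0.6]]]}}

```text
t: 32.3
position: [0.559, 0.0177, 0.1744]
orientation: [[1.0, -0.002, 0.0], [-0.002, -1.0, 0.0], [0.0, -0.0, -1.0]]
contact_force: [0.4, -0.0, -0.6]
gripper_width: 0.0466
grasp_force: 31.0
```

Emit:
{"method": "servo_tool", "body": {"series": [[[0, 0, -0.03, 0, 0, 0, 0.6], [0, 0, -0.05, 0, 0, 0, 0.6], [0, 0, -0.06, 0, 0, 0, 0.6], [0, 0, -0.06, 0, 0, 0, 0.6], [0, 0, -0.06, 0, 0, 0, 0.6], [0, 0, -0.06, 0, 0, 0, 0.6], [0, 0, -0.06, 0, 0, 0, 0.6], [0, 0, -0.06, 0, 0, 0, 0.6]]]}}

```text
t: 32.97
position: [0.5588, 0.0177, 0.1794]
orientation: [[1.0, -0.002, -0.0], [-0.002, -1.0, 0.0], [-0.0, -0.0, -1.0]]
contact_force: [0.4, -0.3, -1.1]
gripper_width: 0.0466
grasp_force: 31.0
```

```bash
python3 - <<'E'
from h import *
im,d=get_image("scene");W=cloud("scene",d)
cv2.imwrite("pics/s8.png",cv2.resize(im[130:320,260:513,::-1],(800,600),interpolation=cv2.INTER_CUBIC))
hsv=cv2.cvtColor(im,cv2.COLOR_RGB2HSV)
m=(abs(hsv[:,:,0].astype(int)-112)<12)&(hsv[:,:,1]>150)&(d>0)&(abs(W[:,:,0]-.56)<.1)&(abs(W[:,:,1])<.1)
print("blue z",np.percentile(W[m][:,2],[1,5,50,99]))
m=(abs(hsv[:,:,0].astype(int)-9)<8)&(hsv[:,:,1]>170)&(d>0)&(abs(W[:,:,0]-.56)<.05)&(abs(W[:,:,1])<.06)
print("knob",W[m].mean(0) if m.any() else 0,W[m].max(0) if m.any() else 0)
s=state();print(s["position"],s["orientation"].round(4),s["t"],s["contact_force"],s["grasp_force"])
E
```

```text
blue z [0.13885914 0.14264828 0.17512893 0.24130425]
knob [0.56488969 0.02340359 0.07415952] [0.57141184 0.02970333 0.20746692]
[0.55887553 0.01769022 0.1794736 ] [[ 1.e+00 -2.e-03 -2.e-04]
 [-2.e-03 -1.e+00 -0.e+00]
 [-2.e-04  0.e+00 -1.e+00]] 33.0167 [ 0.41298285 -0.45029179 -0.81465873] 30.994921009987593
```

View pics/s8.png

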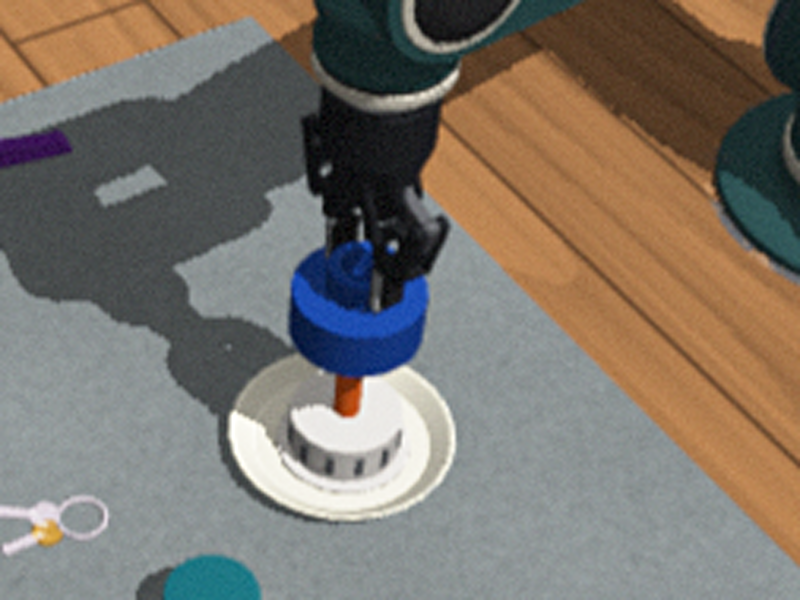

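The shell is level and held with its rim at about z = 0.137. The white cover sits centred on the saucer at about (345,440) in the crop. Handing the job in now.

```bash
python3 -c "
from station import *
print(finish_job())"
```

```text
the job is handed in; nothing more can be done
None
```

I handed the job in at about 33 s of the 69 s allowed: both bars are stacked on the saucer under the white inner cover, and the blue shell is held level with its rim about 120 mm above the cover's underside; the hand-in gave no verdict.

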